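# Slide the sample carrier under the reader's spring cover

## Robot

A 6-joint arm with a two-finger parallel gripper is mounted at the origin on the work surface. World frame = base frame: x ahead of the robot, y to its left, z up, the work surface at z = 0. Lengths are in m, angles in degrees, forces in N, time in s.
With the tool pointing down it reaches from about 0.4 to 0.825 m from the base axis. Payload 7 kg.
Tool frame: the origin (TCP) lies midway between the tips of the shut fingers; the grasp point (between the pads) lies 19 mm behind it; z points along the fingers, y is the line along which they close (so a half turn about z gives the same grasp; the last joint's range is limited). The gripper opens to 88 mm and grips with 3 to 60 N. Pads are 19 mm wide; open, the fingers measure 130 mm over their backs; the gripper's body (78 mm by 193 mm) begins 47 mm behind the grasp point.
Start: joints at [80.392, 20.546, 0.682, 0, -70.136, -16.507], TCP at [0.297, 0.606, 0.227] pointing down, gripper open.
Joint ranges: [-176.03, 176.03], [-82.01, 121.73], [-58.28, 71.71], [-173.87, 95.51], [-174.79, -0.11], [-173.66, 173.66]. Speed limits (degrees/s): [136.94, 136.94, 172.46, 180, 180, 180].

## Interface

Orientations are given as a 3x3 rotation matrix whose columns are the frame's x, y, z axes.
In Python, from rig import robot gives the robot as it stands. Calls block until the motion is done:
- robot.goto(position, orientation): joint-space move of the TCP to a pose.
- robot.servo_line(position, ori=None, speed=0.15): straight line of the TCP; ori=None keeps the orientation; speed is the mean speed in m/s.
- robot.movej(angles): joint-space move.
- robot.move_gripper(opening): opening from 0.0 (shut) to 1.0 (fully open); the grip force is fixed at half the most; returns when the fingers have stopped.
- robot.dwell(seconds).
- robot.ik(position, orientation): joint angles nearest the present ones, or None.
- robot.grab_frame(name): name is "scene" or "side" or "wrist"; returns (picture, depth): 480x640x3 uint8, red, green, blue; 480x640 float32, m along the optical axis (not along the pixel's ray), 0 where there is no reading.
- robot.camera_info(name): a dict with "vfov" (degrees; the focal length in pixels is half the picture's height over the tangent of half this angle, whatever the lens; pixels are square), "cx", "cy" (the principal point, pixels), "view" (4x4, takes a point from world to camera coordinates); the wrist camera has in their place "T_tool_cam" (4x4, takes a point from camera to tool coordinates, whose origin is the TCP and whose axes are the flange's). Camera axes: x right, y down, z forward; pixel columns grow to the right and rows downward; lengths in m; the calibration is good to about 2 mm. A picture is of the moment at which its call begins: read the wrist's pose just before it. camera_info takes no time and is no camera call.
A pose or a line that the arm cannot do raises robot.Unreachable and nothing moves.
- robot.job_done(): hands the job in; it is judged then, once.
Readings, each from a call of its own:
- robot.read_t(): time.
- robot.read_qpos(): joint angles.
- robot.read_qvel(): joint speeds.
- robot.read_effort(): joint torques, N m.
- robot.read_position(): TCP position.
- robot.read_tcp_rot(): TCP orientation.
- robot.read_force(): force on the tool from outside, world axes, zero at the start.
- robot.read_ft_torque(): the same for the moment, N m.
- robot.read_grip_width(): opening from 0.0 (shut) to 1.0 (fully open).
- robot.read_finger_force(): force on a finger pad.
Only numpy, scipy, OpenCV 4.12 (cv2) and the standard library are available. Lean on these libraries where they do the work, as an engineer would, in place of code of your own. Each camera call takes 0.05 s, during which the arm holds its last target. There are 200 camera calls.

## Task

Load the turbidity reader with fingertips only, gripping and lifting nothing: press the yellow paddle down with one fingertip so that the spring cover stands open and, while holding it there, use the other fingertip to push the sample carrier by its upright blue tab along the lane, under the cover, until it is fully home. Then draw back and let the paddle up, so that the cover closes completely over the carrier. Push gently, and leave the bottle, the beaker and the vial where they stand.

Things in the scene. Friction and masses are not known exactly. Their poses are not given: they have to be found in the camera images.
- reader: White turbidity reader fixed to the bench. Origin on the bench, on the lane's middle line, below the closed cover's lip; x along the lane in the loading direction, y left (to the paddle), z up. Base plate: x -145 to +140, y -51 to +95 mm, 25 mm high. Lane on top, 36 mm wide between steel rails 8 mm high, from x = -145 mm to the end stop, the face of a white housing (75 mm high) at x = +51 mm.
- home (a point): Point on the lane's floor, 25 mm above the reader's origin, reader's axes. The carrier is home when its origin is here (within 6 mm along x; against the end stop it is 3 mm past this point).
- cover (a joint): Opening angle of the amber spring cover, rad: 0 closed, 0.75 end stop; 0.45 or more lets the carrier pass below its lip. Pressing the yellow paddle, which is rigidly part of it beyond the hinge, opens it; the spring shuts it. About 3 N at the paddle's middle starts it, about 6 N holds 0.6 rad. It shuts fully only if the carrier is home (lip in the notch) or not under it.
- hinge (a point): Point on the cover's hinge line, which runs along the reader's x: 34 mm left (+y) of the lane's middle, 51 mm above the bench, at reader x = 0. A 6 mm steel rod lies along it from x = -136 to +44 mm. The cover's amber plate, x -2 to +44 mm, reaches from here across the lane, its underside 26 mm above the lane's floor when closed.
- lip (a point): Middle of the lower edge of the cover's orange lip (4 mm thick, 26 mm wide, hanging 17 mm down at the plate's front); moves with the cover. Closed, it is 9 mm above the lane's floor at reader x = 0 and bars the way.
- paddle (a point): Middle of the yellow paddle's upper face, moves with it. The paddle is 130 mm long, reader x -135 to -5 mm (press anywhere, slide along it while pressing), and reaches 6 to 46 mm left of the hinge line; this point: x -70, y about +60 mm. Closed it slopes 25 degrees up to the left, this point 65 mm above the bench; at 0.6 rad 9 degrees down, this point 48 mm, its inner edge 4 mm higher.
- carrier: Loose sample carrier in the lane before the cover, 64 x 32 mm, 0.12 kg, axes as the reader's. Origin on its underside in the middle of its notch. Black head with green window, 20 mm high, x +8 to +48 mm; notch x -8 to +8 mm, its floor 7 mm high; upright blue tab x -16 to -8 mm, 32 mm wide, 45 mm high. When home the tab stays outside, just before the lip.
- tab (a point): On the rear (-x) face of the carrier's blue tab, in the middle of its width, 30 mm above the carrier's underside: where to push.
- bottle: Bystander: amber bottle with a blue cap, 56 mm in diameter, 120 mm high, standing beside the reader; origin at the centre of its underside.
- beaker: Bystander: open glass beaker, 64 mm in diameter, 85 mm high, standing beside the reader; origin at the centre of its underside.
- vial: Bystander: small glass vial with a red cap, 30 mm in diameter, 50 mm high, standing on the reader's left; origin at the centre of its underside.
Things that resemble listed ones, but are neither listed nor needed, are in the scene too. Leave any orange, purple or turquoise look-alike of the carrier alone.

How it is judged:
By the outcome, as a careful person would: the job done as asked, in the order asked, and still so for the second after the job is handed in, with the robot touching nothing.
It also fails if it takes over 45 s, if anything falls off the work surface, if the arm or the gripper's body presses on something with over 40 N, if the wrist force passes 120 N, or if a joint passes its speed limit or range.

## Working session

There is one attempt and no reset: what is moved stays moved. The work goes in short steps, each a Python script; the robot and the scene stay as the last script left them, time stands still between calls to the robot, and variables do not carry over. Pictures are saved under pics/ and viewed, at most 10 in all, crops included, and the job is handed in when it is done.

```bash
ls; mkdir -p pics; cat > h.py <<'E'
import numpy as np, cv2
from rig import robot
def cam(n):
    i=robot.camera_info(n); f=240/np.tan(np.radians(i["vfov"])/2)
    if "view" in i: T=np.linalg.inv(np.array(i["view"]))
    else:
        W=np.eye(4);W[:3,:3]=robot.read_tcp_rot();W[:3,3]=robot.read_position(); T=W@np.array(i["T_tool_cam"])
    return f,i["cx"],i["cy"],T
def grab(n,save):
    c=cam(n); im,d=robot.grab_frame(n)
    cv2.imwrite(f"pics/{save}.png",im[:,:,::-1]); np.savez(f"pics/{save}.npz",im=im,d=d,f=c[0],cx=c[1],cy=c[2],T=c[3])
def load(s): return np.load(f"pics/{s}.npz")
def px(z,u,v,d=None):
    if d is None:
        w=z["d"][int(v)-1:int(v)+2,int(u)-1:int(u)+2]; d=np.median(w[w>0]) if (w>0).any() else np.nan
    return (z["T"]@np.r_[(u-z["cx"])/z["f"]*d,(v-z["cy"])/z["f"]*d,d,1])[:3]
def cloud(z):
    v,u=np.mgrid[:480,:640]; d=z["d"]
    P=np.stack([(u-z["cx"])/z["f"]*d,(v-z["cy"])/z["f"]*d,d],-1)@z["T"][:3,:3].T+z["T"][:3,3]
    P[d<=0]=np.nan; return P
E
python3 - <<'E'
from h import *
for n in("scene","side","wrist"): grab(n,n+"0")
a=[cv2.imread(f"pics/{n}0.png") for n in("scene","side")]
print(robot.read_tcp_rot(), robot.camera_info("scene"),robot.camera_info("wrist"))
E
```

```text
pics
[[ 8.97900229e-01 -4.40198801e-01 -4.40424104e-04]
 [-4.40199003e-01 -8.97899449e-01 -1.19047064e-03]
 [ 1.28587189e-04  1.26279811e-03 -9.99999194e-01]] {'vfov': 48.02832674142048, 'cx': 314.0295913706174, 'cy': 240.20331519065093, 'view': array([[-0.44120349,  0.89740333,  0.0025955 ,  0.21193677],
       [ 0.54100829,  0.26828913, -0.79707652, -0.26015462],
       [-0.71599547, -0.35026876, -0.60387274,  1.2064162 ],
       [ 0.        ,  0.        ,  0.        ,  1.        ]])} {'vfov': 61.81482188069343, 'cx': 325.58137389862924, 'cy': 237.1855440594043, 'T_tool_cam': array([[-9.29726280e-05, -9.65165395e-01, -2.61640501e-01,
         7.07751606e-02],
       [ 9.99999971e-01, -3.14675787e-05, -2.39264208e-04,
        -2.74578758e-04],
       [ 2.22696341e-04, -2.61640515e-01,  9.65165370e-01,
        -1.57557232e-01],
       [ 0.00000000e+00,  0.00000000e+00,  0.00000000e+00,
         1.00000000e+00]])}
```

View pics/scene0.png

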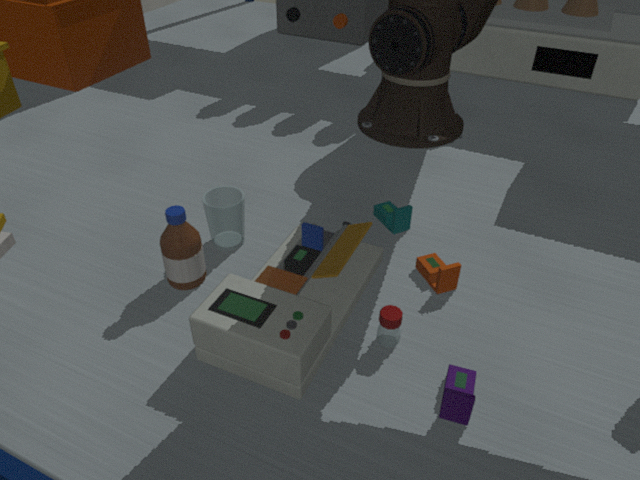

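View pics/side0.png

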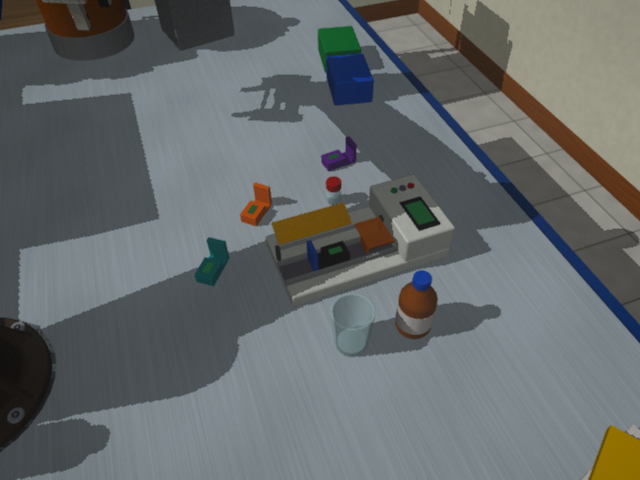

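Carrier: the only one in the lane with a blue tab is at scene (303,250), side (325,253). The look-alikes are turquoise (395,217), orange (438,272) and purple (458,395), all off the reader.

```bash
cat > m.py <<'E'
from h import *
import sys
for n in sys.argv[1:]:
    z=load(n); P=cloud(z); im=z["im"]
    hsv=cv2.cvtColor(im,cv2.COLOR_RGB2HSV); H,S,V=[hsv[...,i].astype(int) for i in range(3)]
    ok=(np.abs(P[...,0]-0.5)<.35)&(P[...,1]>-.3)&(P[...,1]<.6)
    def rep(name,m,rect=False):
        m=cv2.morphologyEx((m&ok).astype(np.uint8),cv2.MORPH_OPEN,np.ones((3,3)))
        k,l,st,_=cv2.connectedComponentsWithStats(m)
        for i in range(1,k):
            if st[i,4]<40: continue
            Q=P[l==i]; r=cv2.minAreaRect((Q[:,:2]*1000).astype(np.float32))
            print(n,name,st[i,4],"c",np.round(np.median(Q,0),4),"z",np.round(np.percentile(Q[:,2],[2,98]),3),"box",np.round(cv2.boxPoints(r)).astype(int).tolist(),"px",st[i,:2])
    rep("top75",np.abs(P[...,2]-.075)<.004)
    rep("yellow",(H>15)&(H<30)&(S>150)&(V>70)&(P[...,2]>.03)&(P[...,2]<.1))
    rep("blue",(H>105)&(H<130)&(S>120)&(P[...,2]>.02))
    rep("red",((H<5)|(H>174))&(S>150)&(V>80)&(P[...,2]>.02))
    rep("plate25",np.abs(P[...,2]-.025)<.0025)
E
python3 m.py scene0 side0; python3 -c "
import cv2;a=cv2.imread('pics/scene0.png')[190:400,150:430];cv2.imwrite('pics/c1.png',cv2.resize(a,None,fx=2.8,fy=2.8,interpolation=2))"
```

```text
scene0 top75 154 c [ 0.5227 -0.1367  0.0752] z [0.071 0.079] box [[504, -119], [538, -159], [557, -144], [523, -103]] px [206 191]
scene0 top75 140 c [ 0.5694 -0.1028  0.0749] z [0.071 0.079] box [[542, -90], [573, -131], [586, -122], [555, -80]] px [207 206]
scene0 top75 229 c [ 0.6665 -0.1075  0.0752] z [0.071 0.079] box [[631, -102], [667, -143], [686, -126], [650, -85]] px [160 236]
scene0 top75 6665 c [0.7269 0.0554 0.0756] z [0.072 0.079] box [[674, 121], [677, -24], [768, -22], [765, 123]] px [190 274]
scene0 yellow 42 c [0.5416 0.0941 0.0707] z [0.068 0.073] box [[532, 95], [535, 86], [553, 93], [550, 102]] px [352 239]
scene0 yellow 46 c [0.5525 0.068  0.0586] z [0.056 0.062] box [[538, 72], [539, 62], [570, 66], [568, 76]] px [331 243]
scene0 yellow 88 c [0.5785 0.0959 0.0713] z [0.068 0.073] box [[554, 89], [598, 88], [598, 99], [554, 100]] px [338 247]
scene0 blue 302 c [ 0.6518 -0.1203  0.1193] z [0.107 0.121] box [[630, -125], [648, -141], [665, -122], [648, -106]] px [166 206]
scene0 blue 487 c [0.538  0.0247 0.0548] z [0.034 0.071] box [[530, 40], [532, 8], [542, 8], 
[... 1904 characters left out ...]
4 0.024 ] z [0.023 0.027] box [[591, 21], [607, 7], [628, 32], [612, 45]] px [348 243]
side0 plate25 54 c [0.5316 0.0654 0.0238] z [0.023 0.026] box [[518, 65], [534, 51], [544, 63], [528, 77]] px [296 244]
side0 plate25 82 c [ 0.6691 -0.0103  0.0241] z [0.023 0.027] box [[652, -12], [677, -26], [687, -8], [662, 6]] px [386 252]
side0 plate25 550 c [ 0.6009 -0.0119  0.0239] z [0.023 0.027] box [[533, -2], [534, -30], [652, -26], [652, 1]] px [320 255]
side0 plate25 264 c [0.5084 0.0242 0.024 ] z [0.023 0.027] box [[485, 8], [529, 7], [530, 39], [485, 40]] px [284 258]
side0 plate25 153 c [ 0.4991 -0.0101  0.0239] z [0.023 0.027] box [[483, -28], [520, -29], [520, -2], [483, -2]] px [288 278]
```

View pics/c1.png

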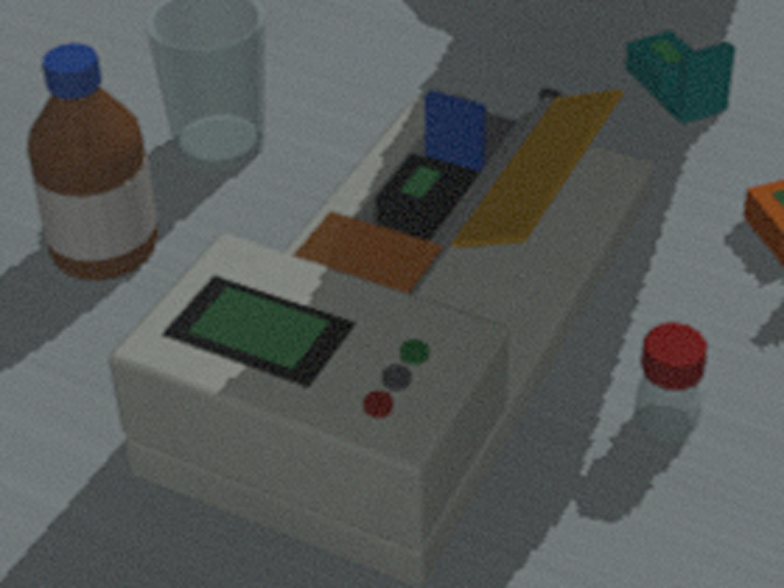

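Reader origin is at about world (0.625, 0.024) with yaw about 1.1°. The tab's rear face is at reader x ≈ -93 mm. A vertical tool works, with the fingers across the lane: one at lane y=0, the other at paddle y≈66. I'll move above the start pose and look.

```bash
cat >> h.py <<'E'
YAW=np.radians(1.1); C,S_=np.cos(YAW),np.sin(YAW); O=np.array([.625,.0235,0])
RR=np.array([[C,-S_,0],[S_,C,0],[0,0,1]]); RT=RR@np.diag([1.,-1,-1])
def w(x,y,z): return O+RR@np.array([x,y,z])/1000
def rd(p): return np.round(RR.T@(np.asarray(p)-O)*1000,1)
E
python3 - <<'E'
from h import *
robot.move_gripper(.51)
robot.goto(w(-114,33,200),RT)
robot.servo_line(w(-114,33,110),speed=.12)
print(robot.read_t(),robot.read_grip_width(),rd(robot.read_position()),robot.read_force(),rd(w(-114,33,110)))
for n in("scene","side","wrist"): grab(n,n+"1")
a=cv2.imread("pics/side1.png")[120:330,180:460];b=cv2.imread("pics/wrist1.png")
a=cv2.resize(a,(400,300),interpolation=2);b=cv2.resize(b,(400,300),interpolation=cv2.INTER_AREA)
c=cv2.resize(cv2.imread("pics/scene1.png")[120:330,200:480],(400,300))
cv2.imwrite("pics/m1.png",np.vstack([np.hstack([a,b]),np.hstack([c,0*c])]))
E
```

```text
4.0667 0.5101345587821264 [-113.5   33.2  110.6] [-0.24692585 -0.93461054  0.15727034] [-114.   33.  110.]
```

View pics/m1.png

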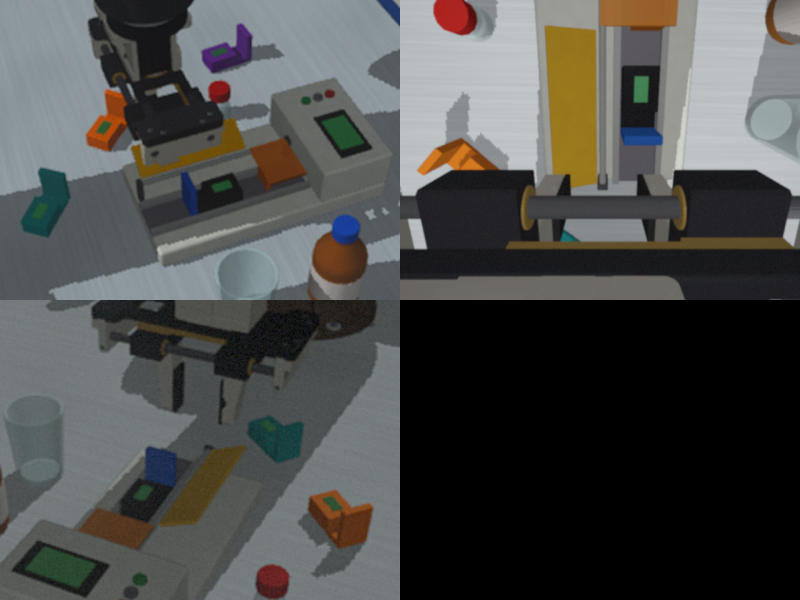

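```bash
python3 - <<'E'
from h import *
z=load("wrist1");P=cloud(z);im=z["im"]
Q=((P-O)@RR)*1000
hsv=cv2.cvtColor(im,cv2.COLOR_RGB2HSV);H,S,V=[hsv[...,i].astype(int) for i in range(3)]
for n,m in(("blue",(H>100)&(H<130)&(S>120)),("yellow",(H>18)&(H<30)&(S>150)&(Q[...,2]>40)&(Q[...,2]<80)),("house",abs(Q[...,2]-75)<3),("rod/steel",(abs(Q[...,2]-53)<2)&(S<60)),("blueTop",(H>100)&(H<130)&(S>120)&(abs(Q[...,2]-70)<3))):
    q=Q[m&np.isfinite(Q[...,0])&(abs(Q[...,1])<120)]
    print(n,len(q),np.round(np.percentile(q,[1,50,99],axis=0),1).tolist() if len(q) else '')
for v in (285,300,330,360,380): # finger rows
    r=Q[v,200:460]; ok=(r[:,2]>75); print(v,[(200+i,*np.round(r[i]).tolist()) for i in np.where(ok)[0][::12]])
c=cv2.resize(im[250:410,200:470,::-1],None,fx=2.9,fy=2.9,interpolation=2);cv2.imwrite("pics/c2.png",c)
E
```

```text
blue 1883 [[-93.2, -14.0, 31.0], [-86.6, 2.3, 68.4], [-74.5, 72.7, 216.5]]
yellow 18019 [[-130.2, 40.4, 55.1], [-58.7, 58.1, 63.7], [-5.6, 75.1, 71.9]]
house 721 [[-110.2, -119.0, 72.0], [-79.7, -113.3, 74.2], [-6.5, 75.3, 77.9]]
rod/steel 3182 [[-139.5, -118.4, 51.1], [-67.5, 34.3, 53.0], [1.2, 37.5, 54.9]]
blueTop 923 [[-93.2, -14.0, 67.6], [-89.4, 1.4, 69.4], [-85.8, 16.8, 70.8]]
285 [(np.int64(200), -74.0, 60.0, 190.0), (np.int64(212), -77.0, 59.0, 183.0), (np.int64(238), -102.0, 68.0, 121.0), (np.int64(250), -102.0, 63.0, 121.0), (np.int64(262), -103.0, 59.0, 117.0), (np.int64(380), -105.0, 11.0, 113.0), (np.int64(392), -102.0, 7.0, 122.0), (np.int64(404), -102.0, 2.0, 121.0), (np.int64(416), -102.0, -2.0, 121.0), (np.int64(442), -77.0, 7.0, 184.0), (np.int64(454), -74.0, 6.0, 190.0)]
300 [(np.int64(200), -77.0, 59.0, 192.0), (np.int64(212), -79.0, 58.0, 187.0), (np.int64(225), -102.0, 69.0, 136.0), (np.int64(237), -101.0, 65.0, 137.0), (np.int64(250), -104.0, 62.0, 130.0), (np.int64(262), -104.0, 57.0, 132.0), (np.int64(380), -111.0, 11.0, 116.0), (np.int64(392), -103.0, 9.0, 1
[... 1173 characters left out ...]
(248), -113.0, 58.0, 157.0), (np.int64(260), -118.0, 56.0, 148.0), (np.int64(396), -113.0, 11.0, 156.0), (np.int64(408), -113.0, 7.0, 156.0), (np.int64(420), -105.0, 7.0, 170.0), (np.int64(432), -97.0, 7.0, 182.0), (np.int64(444), -90.0, 8.0, 193.0), (np.int64(456), -87.0, 7.0, 197.0)]
380 [(np.int64(200), -93.0, 59.0, 196.0), (np.int64(212), -98.0, 59.0, 188.0), (np.int64(224), -105.0, 59.0, 179.0), (np.int64(236), -113.0, 59.0, 167.0), (np.int64(248), -121.0, 58.0, 156.0), (np.int64(396), -121.0, 11.0, 156.0), (np.int64(408), -120.0, 7.0, 157.0), (np.int64(420), -110.0, 7.0, 172.0), (np.int64(432), -102.0, 7.0, 183.0), (np.int64(444), -96.0, 7.0, 191.0), (np.int64(456), -90.0, 8.0, 201.0)]
```

View pics/c2.png

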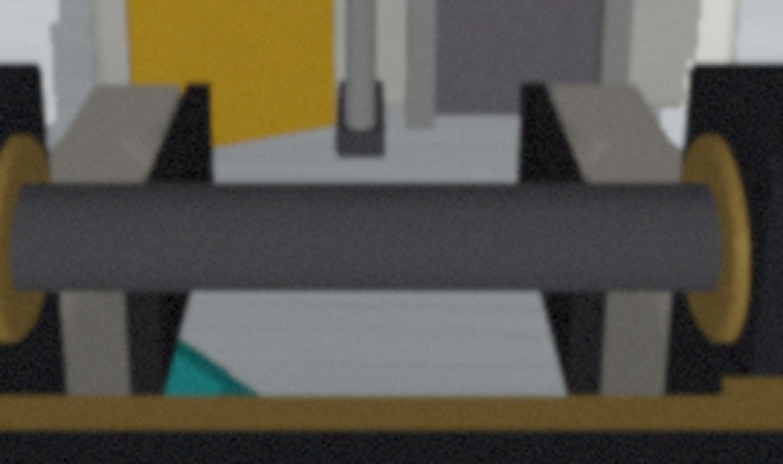

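The frame agrees with the close view: rod at y=34.3, tab rear at x≈-93.5, y≈1.4. The fingertips are at y -2..11 and 56..69, with front faces at x≈-102. I'll press down in steps while reading the force.

```bash
python3 - <<'E'
from h import *
f0=robot.read_force()
for z,s in((80,.08),(70,.05),(62,.04),(56,.04),(52,.04),(49,.03)):
    robot.servo_line(w(-114,31,z),speed=s)
    f=robot.read_force()-f0; print(z,rd(robot.read_position()),np.round(f,1),round(robot.read_t(),2))
    if np.linalg.norm(f)>16: break
for n in("side","wrist","scene"): grab(n,n+"2")
a=cv2.resize(cv2.imread("pics/side2.png")[120:330,180:460],(400,300),interpolation=2);b=cv2.resize(cv2.imread("pics/wrist2.png"),(400,300),interpolation=cv2.INTER_AREA)
c=cv2.resize(cv2.imread("pics/scene2.png")[180:330,230:430],(400,300),interpolation=2)
cv2.imwrite("pics/m2.png",np.vstack([np.hstack([a,b]),np.hstack([c,0*c])]))
z=load("wrist2");Q=((cloud(z)-O)@RR)*1000
H,S,V=[cv2.cvtColor(z["im"],cv2.COLOR_RGB2HSV)[...,i].astype(int) for i in range(3)]
q=Q[(H>18)&(H<30)&(S>150)&(Q[...,2]>30)&(Q[...,2]<80)&(abs(Q[...,1]-60)<30)]
k=np.polyfit(q[:,1],q[:,2],1);print("paddle slope",np.degrees(np.arctan(k[0])),"open rad",np.radians(25)-np.arctan(k[0]),len(q))
E
```

```text
80 [-113.9   30.9   80. ] [ 0.2 -0.3 -0.4] 4.74
70 [-114.2   30.9   69.7] [-1.  -0.8 -0.2] 5.09
62 [-113.5   31.1   62.1] [ 0.5 -0.9  2. ] 5.44
56 [-113.5   31.3   56.3] [1.1 1.1 2.9] 5.74
52 [-113.3   31.5   52.5] [-0.4  2.5  5.9] 5.99
49 [-113.3   31.5   49.6] [0.6 2.6 6.1] 6.24
paddle slope -9.189135214894925 open rad 0.5967129779094555 26431
```

View pics/m2.png

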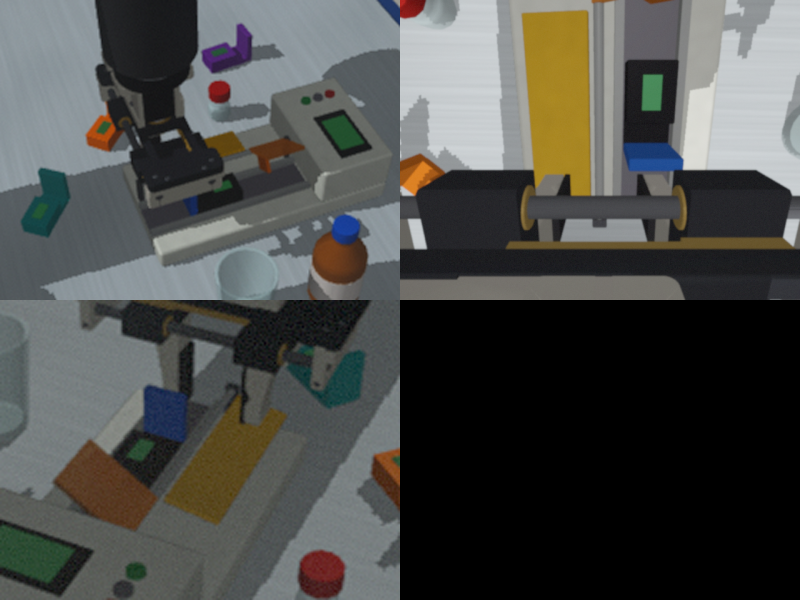

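The paddle finger is on the yellow paddle, the cover is open (0.60 rad), and the lane finger is behind the blue tab. Next is the push.

```bash
python3 - <<'E'
from h import *
def go(x):
    robot.servo_line(w(x,31,49),speed=.03)
    f=robot.read_force(); print(x,rd(robot.read_position()),np.round(f,1),round(robot.read_t(),2)); return f
for x in(-104,-95,-80,-65,-50,-42,-36,-33):
    if go(x)[0]<-10: break
grab("side","side3");grab("wrist","wrist3")
z=load("wrist3");Q=((cloud(z)-O)@RR)*1000
H,S,V=[cv2.cvtColor(z["im"],cv2.COLOR_RGB2HSV)[...,i].astype(int) for i in range(3)]
q=Q[(H>18)&(H<30)&(S>150)&(Q[...,2]>30)&(Q[...,2]<80)&(abs(Q[...,1]-60)<30)]
if len(q)>50: print("open",np.radians(25)-np.arctan(np.polyfit(q[:,1],q[:,2],1)[0]),len(q))
q=Q[(H>100)&(H<130)&(S>120)&(abs(Q[...,2]-70)<3)&(abs(Q[...,1])<25)];print("tab top x",np.percentile(q[:,0],[1,50,99]),len(q))
a=cv2.resize(cv2.imread("pics/side3.png")[120:330,180:460],(400,300),interpolation=2);b=cv2.resize(cv2.imread("pics/wrist3.png"),(400,300),interpolation=cv2.INTER_AREA)
cv2.imwrite("pics/m3.png",np.hstack([a,b]))
E
```

```text
-104 [-105.7   30.4   48.8] [-4.8  1.3  7.7] 6.88
-95 [-97.1  30.2  48.7] [-4.9  1.7  7.8] 7.33
-80 [-82.3  30.2  48.7] [-5.1  0.2  8.3] 7.97
-65 [-67.2  30.3  48.7] [-4.9  1.   7.6] 8.62
-50 [-52.3  30.3  48.7] [-4.7  1.   6.7] 9.28
-42 [-44.1  30.3  48.8] [-5.   1.1  7.4] 9.69
-36 [-38.1  30.3  48.8] [-4.6  1.1  7.7] 10.04
-33 [-35.3  30.3  48.7] [-5.6  0.7  8.1] 10.29
open 0.6664415210104924 7183
tab top x [-23.19735299 -18.93350308 -15.54645389] 1548
```

View pics/m3.png

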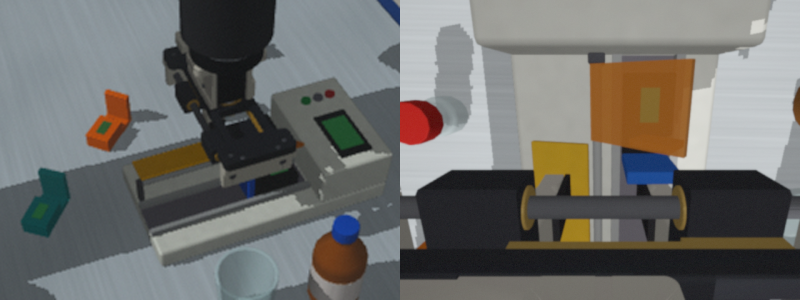

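The tab is just before the open cover, with its rear face at x≈-23 (needs -16, stop at -13). I'll creep the rest of the way to the stop, watching the force.

```bash
python3 - <<'E'
from h import *
x=-33
while x<-20:
    x+=1; robot.servo_line(w(x,31,49),speed=.02)
    f=robot.read_force(); p=rd(robot.read_position()); print(x,p,np.round(f,1))
    if f[0]<-9.5: break
print(robot.read_t())
grab("wrist","wrist4")
z=load("wrist4");Q=((cloud(z)-O)@RR)*1000
H,S,V=[cv2.cvtColor(z["im"],cv2.COLOR_RGB2HSV)[...,i].astype(int) for i in range(3)]
q=Q[(H>100)&(H<130)&(S>120)&(abs(Q[...,2]-70)<3)&(abs(Q[...,1])<25)];print("tab top x",np.percentile(q[:,0],[1,50,99]),len(q))
E
```

```text
-32 [-34.7  30.2  48.6] [-5.9  0.7  8.1]
-31 [-33.8  30.2  48.6] [-6.1  0.3  7.7]
-30 [-32.8  30.2  48.6] [-6.6  0.8  8. ]
-29 [-31.9  30.2  48.6] [-7.7  1.2  7.7]
-28 [-30.8  30.2  48.6] [-6.7  1.4  7.3]
-27 [-29.8  30.2  48.6] [-6.6  2.   7.5]
-26 [-28.8  30.2  48.6] [-6.6  1.6  8.2]
-25 [-27.9  30.2  48.6] [-6.2  1.4  7.8]
-24 [-26.9  30.2  48.6] [-6.7  1.6  7.6]
-23 [-25.8  30.2  48.6] [-6.6  1.   8.4]
-22 [-24.8  30.2  48.5] [-6.6  1.   7.6]
-21 [-23.9  30.2  48.6] [-6.9  1.2  7.2]
-20 [-23.5  30.2  48.5] [-8.3  2.4  9.1]
13.6417
tab top x [-11.70898382  -8.27654943  -3.94782445] 1166
```

At the stop: the force is rising and travel stalls. Draw back, then raise.

```bash
python3 - <<'E'
from h import *
robot.servo_line(w(-50,31,49),speed=.04); print(rd(robot.read_position()),np.round(robot.read_force(),1))
robot.servo_line(w(-50,31,85),speed=.03); print(rd(robot.read_position()),np.round(robot.read_force(),1))
robot.servo_line(w(-80,31,200),speed=.1)
robot.dwell(.5)
print(robot.read_t(),np.round(robot.read_force(),1))
for n in("wrist","scene","side"): grab(n,n+"5")
z=load("wrist5");Q=((cloud(z)-O)@RR)*1000
H,S,V=[cv2.cvtColor(z["im"],cv2.COLOR_RGB2HSV)[...,i].astype(int) for i in range(3)]
q=Q[(H>18)&(H<30)&(S>150)&(Q[...,2]>30)&(Q[...,2]<80)&(abs(Q[...,1]-60)<30)]
print("open",np.radians(25)-np.arctan(np.polyfit(q[:,1],q[:,2],1)[0]),len(q))
q=Q[(H>100)&(H<130)&(S>120)&(abs(Q[...,2]-70)<3)&(abs(Q[...,1])<25)];print("tab top x",np.percentile(q[:,0],[1,50,99]),len(q))
a=cv2.resize(cv2.imread("pics/side5.png")[120:330,180:460],(400,300),interpolation=2);b=cv2.resize(cv2.imread("pics/wrist5.png"),(400,300),interpolation=cv2.INTER_AREA)
c=cv2.resize(cv2.imread("pics/scene5.png"),(400,300),interpolation=cv2.INTER_AREA);d=cv2.resize(cv2.imread("pics/wrist5.png")[0:210,200:480],(400,300),interpolation=2)
cv2.imwrite("pics/m5.png",np.vstack([np.hstack([a,b]),np.hstack([c,d])]))
E
python3 m.py scene5 side5 | grep -E "blue|red"
```

```text
[-48.   31.5  50.4] [3.5 1.3 6.3]
[-50.2  31.   84.8] [ 0.7 -0.3  0.3]
17.7833 [-0.   0.6  0.2]
open -0.00023515885150271476 8211
tab top x [-11.47744563  -8.11668345  -4.09986256] 529
scene5 blue 304 c [ 0.6517 -0.1207  0.1193] z [0.107 0.121] box [[632, -131], [655, -139], [664, -115], [641, -107]] px [166 206]
scene5 blue 282 c [0.6198 0.0264 0.0651] z [0.054 0.071] box [[612, 42], [614, 9], [623, 10], [621, 42]] px [275 255]
scene5 red 251 c [0.6314 0.1791 0.0505] z [0.049 0.052] box [[615, 186], [624, 163], [648, 173], [638, 196]] px [381 306]
side5 blue 1502 c [0.7961 0.4772 0.0565] z [0.023 0.061] box [[562, 16], [656, -19], [879, 580], [785, 615]] px [328  54]
side5 blue 255 c [0.6129 0.0159 0.0552] z [0.03 0.07] box [[610, 4], [625, 4], [627, 48], [612, 48]] px [353 227]
side5 blue 308 c [ 0.6438 -0.1307  0.1182] z [0.106 0.121] box [[629, -135], [651, -144], [662, -120], [639, -110]] px [412 271]
side5 red 149 c [0.6275 0.1727 0.048 ] z [0.039 0.051] box [[613, 166], [637, 157], [648, 185], [624, 194]] px [326 177]
```

View pics/m5.png

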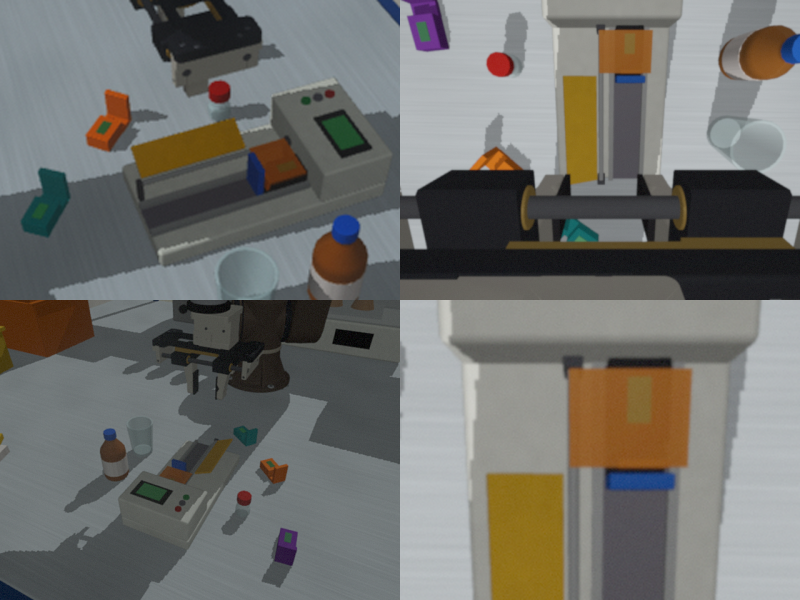

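The cover is closed (0.000 rad), with the carrier home under it and its tab just outside. The bottle and vial measure unmoved and the beaker looks unmoved. The robot is clear of everything.

```bash
python3 -c "
from rig import robot
print(robot.job_done())"
```

```text
the job is handed in; nothing more can be done
None
```

The carrier is home against the end stop, the cover is fully closed over it (0.000 rad measured), the bystanders are where they stood, and the job was handed in at about 18 s of robot time.

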